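# Set and lock the depth stop of a lens height gauge

## Robot

A 7-joint arm with a two-finger parallel gripper is mounted at the origin on a cart in front of the work surface, level with it; the furniture and walls round the work are solid. World frame = base frame: x ahead of the robot, y to its left, z up, the work surface at z = 0. Lengths are in m, angles in rad, forces in N, time in s.
With the tool pointing down it reaches from about 0.4 to 0.85 m from the base axis. Payload 10.4 kg.
Tool frame: the origin (TCP) lies midway between the tips of the shut fingers; the grasp point (between the pads) lies 19 mm behind it; z points along the fingers, y is the line along which they close (so a half turn about z gives the same grasp; the last joint's range is limited). The gripper opens to 87 mm and grips with 3 to 60 N. Pads are 19 mm wide; open, the fingers measure 117 mm over their backs; the gripper's body (75 mm by 190 mm) begins 51 mm behind the grasp point.
Start: joints at [-1.218, 0.332, -0.065, 1.46, 0.022, 1.35, -0.088], TCP at [0.229, 0.581, 0.223] pointing down, gripper open.
Joint ranges: [-2.6, 2.6], [-0.5, 2.12], [-1.47, 1.34], [0.16, 2.42], [-1.27, 4.41], [0.06, 2.06], [-2.6, 2.6]. Speed limits (rad/s): [2.22, 2.22, 2.79, 2.79, 3.14, 3.14, 3.14].

## Interface

Orientations are given as a unit quaternion [x, y, z, w].
In Python, from bench import r gives the robot as it stands.
- The arm moves only by the tool arm_command, never from a script. Its argument "moves" is one flat list of numbers, 4 for each row, row after row: the shift along the tool's x, y, z in cm, then the turn about the tool's z in degrees. A call has 1 to 12 rows; each row shifts and turns the commanded pose from where the row before left it, along the tool's axes as they then stand; what a row does not reach is not made up. A row lasts 1/12 s, in which the tool goes at most 41.7 mm and 7.16 degrees, less where a joint would pass 70% of its speed; a pose out of reach is approached as far as the arm can. A call with a gripper value outside its range is refused whole. "fingers" is the opening in per cent of the stroke, from 0 (shut) to 100 (fully open), set as the call begins (left out, the last holds). The fingers move at their own pace and stop on an object; "squeeze" is the grip in N (left out, the last holds). Time passes only in rows, so rows that do not move let the fingers close. It gives the time, the measured TCP pose, the force, the opening and the grip force at its end, in the units of the state.
- r.read_state(): the state, without advancing time (a new reading comes with each control period).
- r.camera(name): name is "scene" or "top" or "wrist"; returns the picture (480x640x3 uint8, red, green, blue); there is no depth.
- r.camera_info(name): a dict with "fx", "fy", "cx", "cy" (pixels), "origin" and "attitude" of the camera in the world. Camera axes: x right, y up, looking along -z (the intrinsics and any distortion apply to the point x, -y, -z); pixel columns grow to the right and rows downward; lengths in m; the calibration is good to about 2 mm. A picture is of the moment at which its call begins: read the wrist's pose just before it. camera_info takes no time and is no camera call; for the wrist camera it gives the pose at the moment of the call.
- r.close_job(): hands the job in; it is judged then, once.
The state is a dict: "time": time; "joint_positions": joint angles; "joint_vel": joint speeds; "joint_torque": joint torques, N m; "ee_pos": TCP position; "eef_rot": TCP orientation; "ft_force": force on the tool from outside, world axes, zero at the start; "torque": the same for the moment, N m; "width": finger opening in m; "grip_force": force on a finger pad.
Only numpy, scipy, OpenCV 4.12 (cv2) and the standard library are available. Lean on these libraries where they do the work, as an engineer would, in place of code of your own. Each camera call takes 0.05 s, during which the arm holds its last target. There are 200 camera calls.

## Task

Set the stop of the height gauge to this lens barrel: swing the red-handled cam lever open to free the stop rod, push the rod down by its black knob until its flat foot rests on the rim of the barrel's bright inner tube, then swing the lever fully back to its locked stop so that the rod stays there with the foot still touching. Come down slowly and stop at the first firm touch, because the tube is held only by its grease and must not be pushed in; leave the barrel where it stands and do not disturb the things around the gauge.

Things in the scene. Friction and masses are not known exactly. Their poses are not given: they have to be found in the camera images.
- gauge: Grey bench height gauge, fixed to the bench. Origin: on the bench top, on the axis of the stop rod; its x axis points from the rod to the gauge's column, its z up. Base plate 215 x 140 x 16 mm (from x = -75 to +140, y +-70) with a round steel anvil on it whose top is at z = 20. Column 26 mm thick at x = +95, top at z = 214. The head that carries the rod spans z = 150 to 194 and, about the rod, x = -21 to +118, y = -38 to +24.
- stop_rod (a joint): Stop rod, m: 0 = fully up, grows as it goes down (to 0.050). Steel rod 14 mm thick, sliding upright in the head, a rubber-faced foot disc 50 mm across at its lower end, a black knurled knob on top. Foot underside is 134 mm above the bench minus this value. Clamp open: drag 4 N, mostly spring-balanced, so 2 N push it down, 6 N up, and it stays where left. Clamp locked: holds against about 30 N.
- stop_knob (a point): Centre of the black knurled knob on top of the rod: 31 mm across, 24 mm high, so its flat top is 12 mm above this point. 144 mm above the foot's underside.
- stop_foot (a point): Centre of the flat underside of the foot disc (50 mm across, 7 mm thick).
- clamp_lever (a joint): Cam lever, rad: 0 = locked, against its stop, the arm pointing to the gauge's -x, 20 degrees towards its -y; grows to 1.3 as it swings open, anticlockwise seen from above, the arm then pointing to the gauge's -y. The cam grips the rod below about 0.6, harder towards 0. Turning it takes some 5 to 10 N at the handle; it stays where it is left.
- lever_handle (a point): Centre of the upright red handle at the end of the lever: round, 18 mm across, 34 mm high; 85 mm from the pivot; 193 mm above the bench; nothing beside or under it for 50 mm.
- lever_pivot (a point): Point on the upright axis about which the lever turns, at the height of the handle's centre.
- barrel: Black ribbed lens barrel with a cream ring, 68 mm across, 62 mm high, standing loose on the anvil under the foot; origin at the centre of its underside. In its top slides a bright inner tube, 48 mm across, whose flat rim stands 6 to 20 mm above the barrel's top: how far is not measured, it has to be felt. Stiff grease holds it; more than 25 N shifts it. Foot on rim: some 30 N per mm, so come down slowly.
- film_can: White film canister with green lid, 34 mm across, 51 mm high, bystander; origin at the centre of its underside.
- body_cap: Small black body cap, 43 mm across, 10 mm high, bystander; origin at the centre of its underside.
- pen_driver: Grey metal pen screwdriver, 115 mm long, 11 mm thick, bystander, lying; origin at the centre of its underside.

How it is judged:
On the way, in this order (a step that is already met when the one before it is completed fails the run):
1. the clamp lever is swung open (value of joint clamp_lever above 0.7 rad), for 0.2 s.
2. with the clamp open the foot is brought down onto the inner tube (contact force between stop_rod and barrel above 0.5 N and value of joint clamp_lever above 0.6 rad), for 0.2 s.
At the end, for the whole second after the job is handed in: The lever is back within 0.2 rad of its locked stop, the foot still bears on the inner tube's rim (more than 0.2 N), and the barrel stands upright (within 0.05 rad) and within 8 mm of where it stood (value of joint clamp_lever below 0.2 rad and contact force between stop_rod and barrel above 0.2 N and distance of barrel from where it was at the start of the episode below 0.008 m and angle between barrel's own z axis and vertical below 0.05 rad); the robot touches nothing.
It fails at once if the foot presses on the barrel's tube with more than 25 N (contact force between stop_rod and barrel above 25 N).
It fails at once if the barrel is shoved aside by more than 15 mm (distance of barrel from where it was at the start of the episode above 0.015 m).
It fails at once if a bystander is shoved by more than 20 mm (distance of any of film_can, body_cap, pen_driver from where it was at the start of the episode above 0.02 m).
It also fails if it takes over 64 s, if anything falls off the work surface, if the arm or the gripper's body presses on something with over 40 N, if the wrist force passes 120 N, or if a joint passes its speed limit or range.

## Working session

There is one attempt and no reset: what is moved stays moved. The work goes in short steps, Python scripts to look and compute and a tool call to move; the robot and the scene stay as the last step left them, time stands still between calls to the robot, and variables do not carry over. Pictures are saved under pics/ and viewed, at most 10 in all, crops included, and the job is handed in when it is done.

Besides the shell and the picture viewer there is one more tool, called after "Request:" by a JSON object that holds its "api" and its "payload". arm_command: Moves the arm, as the interface text tells. Its arguments: {"type":"object","properties":{"moves":{"type":"array"},"fingers":{"type":"number"},"squeeze":{"type":"number"}},"required":["moves"]}

```bash
mkdir -p pics; ls
python3 - <<'E'
from bench import r
import cv2
for n in("scene","top"):
    cv2.imwrite(f"pics/{n}0.png",r.camera(n)[:,:,::-1]); print(r.camera_info(n))
s=r.read_state();print(s["time"],s["ee_pos"],s["eef_rot"],s["ft_force"],s["width"])
E
```

```text
pics
{'fx': 587.165615505837, 'fy': 587.165615505837, 'cx': 312.34309709948553, 'cy': 240.7503963394087, 'origin': array([ 0.03940577, -0.32769281,  0.78121729]), 'attitude': array([ 0.36156237, -0.18660423, -0.41959463,  0.81141349])}
{'fx': 446.36874239382104, 'fy': 446.36874239382104, 'cx': 325.536541645868, 'cy': 232.5586779314005, 'origin': array([0.55274352, 0.04673735, 1.03626021]), 'attitude': array([-0.01978524,  0.00368967,  0.71047942, -0.70343011])}
0.1 [0.22924402 0.58107483 0.22185193] [ 1.86733726e-01  9.82410356e-01 -6.33998833e-04 -7.82079106e-05] [ 0.97235934 -0.43220552  0.23548763] 0.08717810289252206
```

View pics/scene0.png

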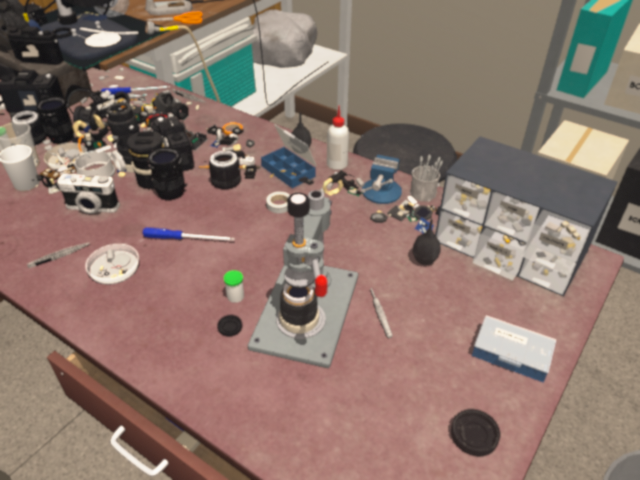

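View pics/top0.png

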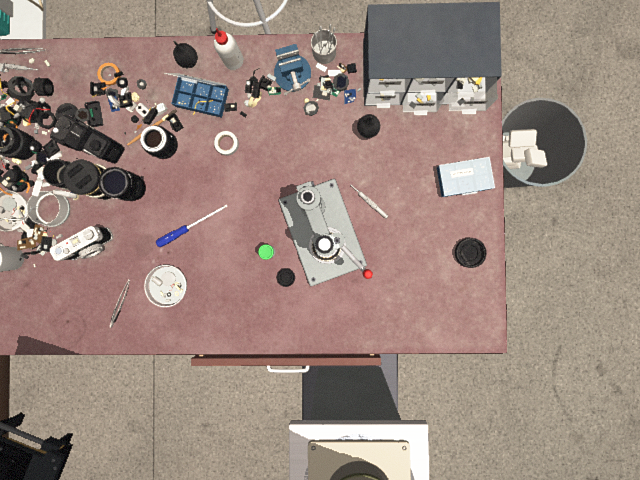

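```bash
cat > h.py <<'E'
import numpy as np, cv2
from scipy.spatial.transform import Rotation as R
def ray(ci,u,v):
    d=R.from_quat(ci["attitude"]).apply([(u-ci["cx"])/ci["fx"],-(v-ci["cy"])/ci["fy"],-1]); return np.array(ci["origin"]),d
def atz(ci,u,v,z):
    o,d=ray(ci,u,v); return o+d*(z-o[2])/d[2]
def tri(a,b):
    A=[];B=[]
    for o,d in(a,b):
        d=d/np.linalg.norm(d);P=np.eye(3)-np.outer(d,d);A.append(P);B.append(P@o)
    return np.linalg.lstsq(np.vstack(A),np.hstack(B),rcond=None)[0]
def proj(ci,p):
    q=R.from_quat(ci["attitude"]).inv().apply(np.array(p)-ci["origin"]); return ci["cx"]-ci["fx"]*q[0]/q[2], ci["cy"]+ci["fy"]*q[1]/q[2]
def red(im,box):
    x0,y0,x1,y1=box; c=im[y0:y1,x0:x1].astype(int)
    m=(c[...,0]>150)&(c[...,1]<70)&(c[...,2]<70); ys,xs=np.nonzero(m); return xs.mean()+x0,ys.mean()+y0,len(xs)
E
python3 - <<'E'
from h import *
from bench import r
T=r.camera_info("top");S=r.camera_info("scene")
t=cv2.imread("pics/top0.png")[:,:,::-1];s=cv2.imread("pics/scene0.png")[:,:,::-1]
a=red(t,(350,255,385,290));b=red(s,(305,265,340,305));print(a,b)
print("handle",tri(ray(T,*a[:2]),ray(S,*b[:2])),atz(T,*a[:2],.205),atz(S,*b[:2],.193))
print("knob",atz(T,325,244,.29),atz(S,298,200,.288),"col",atz(T,308,197,.214))
c1=cv2.resize(t[180:300,260:400],None,fx=4,fy=4,interpolation=2)[:480]
c2=cv2.resize(s[180:370,220:360],None,fx=2.53,fy=2.53,interpolation=2)[:480]
h=min(len(c1),len(c2));p=np.hstack([c1[:h],c2[:h,:240+0] if 0 else c2[:h]]);p=p[:, :800] if p.shape[1]>800 else p
print(p.shape);cv2.imwrite("pics/crop1.png",cv2.resize(np.hstack([c1[:h],c2[:h]]),(800,int(h*800/(c1.shape[1]+c2.shape[1]))))[:,:,::-1]); print(c1.shape,c2.shape)
E
```

```text
(np.float64(367.3666666666667), np.float64(273.7), 30) (np.float64(320.8804347826087), np.float64(285.39673913043475), 184)
handle [ 0.50297963 -0.01249853  0.19406672] [ 0.50332798 -0.01131045  0.205     ] [ 0.50413388 -0.01234422  0.193     ]
knob [0.55848951 0.06469145 0.29      ] [0.54278206 0.0533512  0.288     ] col [0.6463088  0.09714974 0.214     ]
(480, 800, 3)
(480, 560, 3) (480, 354, 3)
```

View pics/crop1.png

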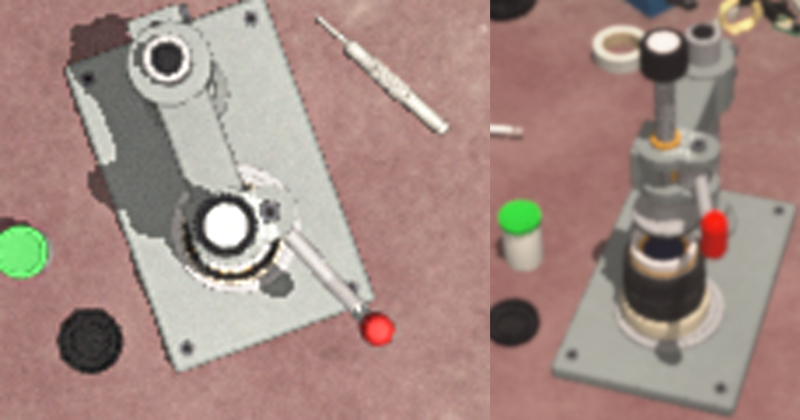

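Run:
```python
from h import *
from bench import r
T=r.camera_info("top");S=r.camera_info("scene")
k=tri(ray(T,324.3,244.3),ray(S,298.6,199.4));c=atz(T,307.7,196.6,.214);h=np.array([.503,-.0123])
print(k,c,"rod-col",np.linalg.norm(k[:2]-c[:2]))
for g in (k[:2],c[:2]-(c-k)[:2]/np.linalg.norm((c-k)[:2])*.095):
    x=(c[:2]-g)/np.linalg.norm(c[:2]-g);th=np.arctan2(x[1],x[0])
    la=th+np.pi+np.radians(20); u=np.array([np.cos(la),np.sin(la)]); p=h-.085*u
    print("gauge yaw",np.degrees(th),"lever dir",np.degrees(la),"pivot",p,"pivot in gauge",R.from_euler("z",-th).apply([*(p-k[:2]),0]))
    for q in(0,.3,.6,.9,1.1): print(q,p+.085*np.array([np.cos(la+q),np.sin(la+q)]))
s=r.read_state();print(R.from_quat(s["eef_rot"]).as_matrix().round(3),s["joint_positions"])
```

```text
[0.55868521 0.0655169  0.2734283 ] [0.64705801 0.09769927 0.214     ] rod-col 0.09405028049680587
gauge yaw 20.009901850778462 lever dir 220.00990185077848 pivot [0.56810433 0.0423482 ] pivot in gauge [ 0.0009226  -0.02499315  0.        ]
0 [ 0.503  -0.0123]
0.3 [ 0.52205744 -0.02909887]
0.6 [ 0.5452281  -0.03951558]
0.9 [ 0.57044224 -0.04261964]
1.1 [ 0.58727614 -0.04046147]
gauge yaw 20.00990185077847 lever dir 220.00990185077848 pivot [0.56810433 0.0423482 ] pivot in gauge [ 0.0009226  -0.02499315  0.        ]
0 [ 0.503  -0.0123]
0.3 [ 0.52205744 -0.02909887]
0.6 [ 0.5452281  -0.03951558]
0.9 [ 0.57044224 -0.04261964]
1.1 [ 0.58727614 -0.04046147]
[[-0.93   0.367 -0.   ]
 [ 0.367  0.93  -0.001]
 [-0.    -0.001 -1.   ]] [-1.21761763  0.33281747 -0.06473574  1.46080749  0.02163833  1.34994234
 -0.08845442]
```

Request:
{"api": "arm_command", "payload": {"moves": [0,0,-4,0,0,0,-4,0,-3,-2.8,0,7,-3.3,-2.4,0,7,-3.6,-2,0,7,-3.8,-1.6,0,7,-4,-1,0,7,-4.1,-0.5,0,7,-4.1,0,0,7,-4.1,0.5,0,7,-4,1,0,7,-3.8,1.6,0,7], "fingers": 100}}

```text
time: 1.1
ee_pos: [0.411, 0.21, 0.3025]
eef_rot: [0.719, 0.695, 0.0, -0.0]
ft_force: [0.7, 0.7, 0.0]
width: 0.0869
grip_force: 0.0
```

```bash
cat > g.py <<'E'
import sys
from h import *
from bench import r
s=r.read_state();M=R.from_quat(s["eef_rot"]);y=M.as_matrix()[:,1]
print("t",s["time"],"pos",s["ee_pos"].round(4),"yaw_y",np.degrees(np.arctan2(y[1],y[0])).round(1),"F",s["ft_force"].round(2),"w",s["width"])
if len(sys.argv)>3: print("delta tool cm",(M.inv().apply(np.array(list(map(float,sys.argv[1:4])))-s["ee_pos"])*100).round(2))
E
python3 g.py .503 -.0123 .30
```

```text
t 1.1 pos [0.411  0.21   0.3025] yaw_y -1.9 F [0.72 0.75 0.02] w 0.08693057241664402
delta tool cm [-21.91   9.92   0.24]
```

Request:
{"api": "arm_command", "payload": {"moves": [-3.65,1.65,0,0,-3.65,1.65,0,0,-3.65,1.65,0,0,-3.65,1.65,0,0,-3.65,1.65,0,0,-3.65,1.65,0,0,0,0,0,7,0,0,0,7,0,0,0,7,0,0,0,7,0,0,0,7,0,0,0,7]}}

```text
time: 2.1
ee_pos: [0.5037, -0.0095, 0.3022]
eef_rot: [0.92, 0.392, -0.0, -0.0]
ft_force: [-0.2, 0.5, -0.0]
width: 0.0869
grip_force: 0.0
```

Request:
{"api": "arm_command", "payload": {"moves": [0,0,0,6,0,0,0,0]}}

```text
time: 2.27
ee_pos: [0.5037, -0.0096, 0.3023]
eef_rot: [0.939, 0.344, -0.0, -0.0]
ft_force: [0.2, 1.3, 0.4]
width: 0.0874
grip_force: 0.0
```

```bash
python3 g.py .503 -.0123 .185
python3 - <<'E'
from bench import r
from h import *
print(r.camera_info("wrist"));im=r.camera("wrist");cv2.imwrite("pics/w1.png",im[:,:,::-1])
ci=r.camera_info("wrist");print(proj(ci,[.503,-.0123,.21]))
try:print(red(im,(0,0,640,480)))
except Exception as e:print(e)
E
```

```text
t 2.2667 pos [ 0.5037 -0.0096  0.3023] yaw_y -49.8 F [0.15 1.28 0.41] w 0.08744150161705652
delta tool cm [-0.23  0.17 11.73]
{'fx': 374.5213603799742, 'fy': 374.5213603799742, 'cx': 318.9188462748935, 'cy': 235.88522949511858, 'origin': array([0.56505926, 0.04193559, 0.46394497]), 'attitude': array([-0.13302993,  0.06210779, -0.4175671 ,  0.89670696])}
(np.float64(321.2101421963307), np.float64(243.0733413767656))
(np.float64(321.32183908045977), np.float64(225.58620689655172), 87)
```

View pics/w1.png

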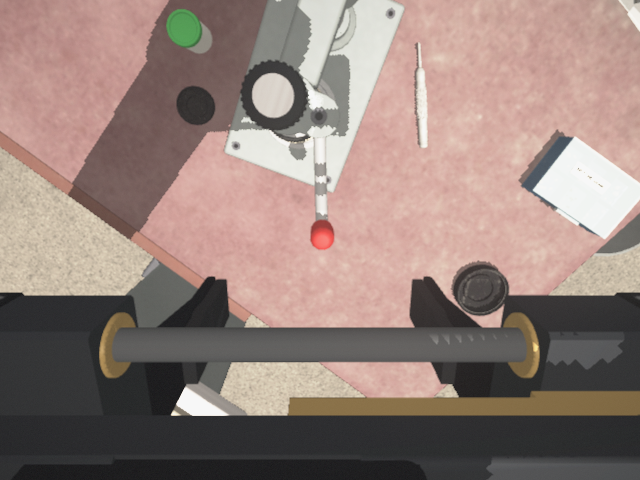

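Request:
{"api": "arm_command", "payload": {"moves": [-0.1,0.15,3,0,0,0,3,0,0,0,3,0,0,0,2.5,0,0,0,0,0]}}

```text
time: 2.73
ee_pos: [0.5013, -0.0114, 0.183]
eef_rot: [0.938, 0.348, -0.004, -0.001]
ft_force: [-0.5, 0.4, 0.4]
width: 0.0875
grip_force: 0.0
```

Request:
{"api": "arm_command", "payload": {"moves": [0,0,0,0,0,0,0,0,0,0,0,0,0,0,0,0,0,0,0,0,0,0,0,0], "fingers": 26, "squeeze": 10}}

```text
time: 3.23
ee_pos: [0.5045, -0.0112, 0.1882]
eef_rot: [0.938, 0.346, 0.001, -0.0]
ft_force: [0.3, 0.9, -0.1]
width: 0.0547
grip_force: 0.0
```

```bash
python3 g.py .503 -.0123 .185
python3 - <<'E'
from bench import r
from h import *
im=r.camera("wrist");cv2.imwrite("pics/w2.png",im[:,:,::-1])
E
```

```text
t 3.2333 pos [ 0.5045 -0.0112  0.1882] yaw_y -49.5 F [ 0.26  0.88 -0.08] w 0.054717468471097576
delta tool cm [-0.18 -0.01  0.32]
```

View pics/w2.png

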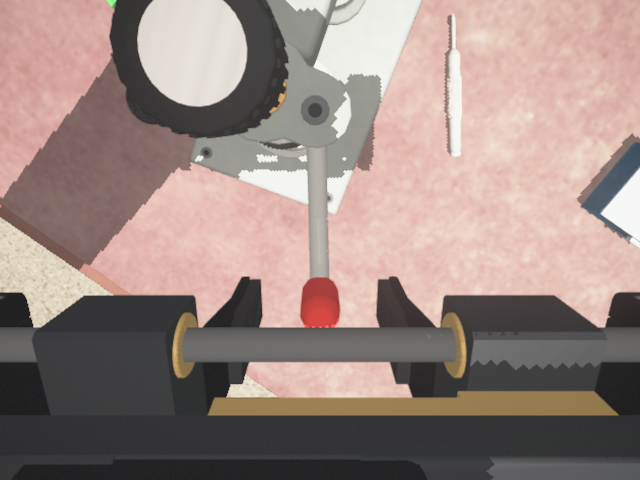

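Request:
{"api": "arm_command", "payload": {"moves": [-0.1,0,0.1,0,0,0,0,0,0,0,0,0,0,0,0,0,0,0,0,0,0,0,0,0,0,0,0,0]}}

```text
time: 3.87
ee_pos: [0.5033, -0.0119, 0.1865]
eef_rot: [0.938, 0.346, -0.0, -0.0]
ft_force: [0.2, -1.5, 0.2]
width: 0.0235
grip_force: 0.0
```

Request:
{"api": "arm_command", "payload": {"moves": [0.03,0.74,0,-5,0.03,0.74,0,-5,0.03,0.74,0,-5,0.03,0.74,0,-5,0.03,0.74,0,-5,0.03,0.74,0,-5]}}

```text
time: 4.37
ee_pos: [0.5391, -0.0359, 0.1863]
eef_rot: [0.815, 0.579, -0.0, -0.001]
ft_force: [-3.1, 5.3, 2.2]
width: 0.0231
grip_force: 2.4
```

Request:
{"api": "arm_command", "payload": {"moves": [0.03,0.74,0,-5,0.03,0.74,0,-5,0.03,0.74,0,-5,0.03,0.74,0,-5,0.03,0.74,0,-5,0.03,0.74,0,-5,0.03,0.74,0,-5,0,0,0,0,0,0,0,0,0,0,0,0]}}

```text
time: 5.2
ee_pos: [0.5904, -0.0392, 0.1865]
eef_rot: [0.607, 0.795, 0.0, 0.0]
ft_force: [0.5, -0.0, -0.4]
width: 0.0228
grip_force: 0.0
```

```bash
python3 g.py .587 -.0405 .185
python3 - <<'E'
from bench import r
from h import *
im=r.camera("wrist");cv2.imwrite("pics/w3.png",im[:,:,::-1])
E
```

```text
t 5.2 pos [ 0.5904 -0.0392  0.1865] yaw_y 15.3 F [ 0.51 -0.05 -0.42] w 0.022785624845331174
delta tool cm [-0.04 -0.36  0.15]
```

View pics/w3.png

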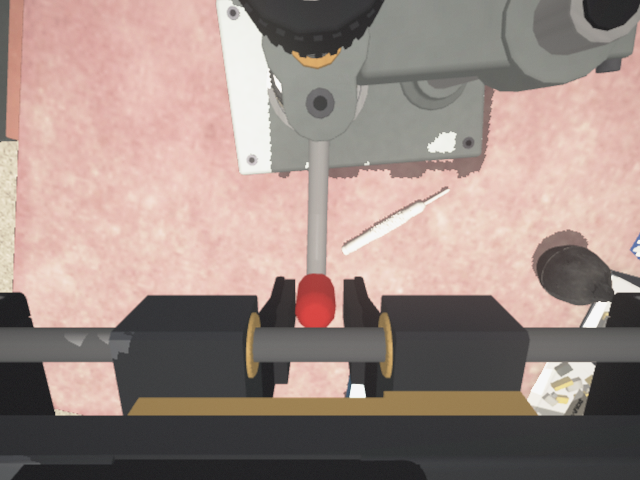

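Request:
{"api": "arm_command", "payload": {"moves": [0,0,-3,0,0,0,-4,0,0,0,-4,0,0,0,-0.5,0,3.6,-0.1,0,0,3.7,-0.1,0,0,3.6,-0.1,0,0,0,0,0,0,0,0,0,0,0,0,0,0], "fingers": 0}}

```text
time: 6.08
ee_pos: [0.5585, 0.0647, 0.3017]
eef_rot: [0.606, 0.795, 0.0, 0.0]
ft_force: [0.3, -0.7, 0.8]
width: 0.0004
grip_force: 0.0
```

```bash
python3 g.py .5587 .0655 .276
python3 - <<'E'
from h import *
ci={'fx': 374.5213603799742, 'fy': 374.5213603799742, 'cx': 318.9188462748935, 'cy': 235.88522949511858, 'origin': np.array([0.56505926, 0.04193559, 0.46394497]), 'attitude': np.array([-0.13302993,  0.06210779, -0.4175671 ,  0.89670696])}
print(atz(ci,273,95,.273))
E
```

```text
t 6.0833 pos [0.5585 0.0647 0.3017] yaw_y 15.4 F [ 0.28 -0.68  0.79] w 0.00038490365849384834
delta tool cm [0.07 0.04 2.57]
[0.56042083 0.0667973  0.273     ]
```

Request:
{"api": "arm_command", "payload": {"moves": [0.1,0.1,0.8,0,0,0,0.8,0,0,0,0.4,0,0,0,0.2,0,0,0,0.2,0,0,0,0.2,0,0,0,0,0]}}

```text
time: 6.67
ee_pos: [0.5592, 0.0664, 0.2753]
eef_rot: [0.606, 0.796, -0.0, -0.0]
ft_force: [-0.6, 0.5, -0.6]
width: 0.0002
grip_force: 0.0
```

Request:
{"api": "arm_command", "payload": {"moves": [0,0,0.1,0,0,0,0.1,0,0,0,0.1,0,0,0,0.1,0,0,0,0.1,0]}}

```text
time: 7.08
ee_pos: [0.5594, 0.0665, 0.2706]
eef_rot: [0.606, 0.796, 0.0, 0.0]
ft_force: [-0.3, -0.4, 2.4]
width: 0.0006
grip_force: 0.9
```

Request:
{"api": "arm_command", "payload": {"moves": [0,0,0.1,0,0,0,0.1,0,0,0,0.1,0,0,0,0.1,0,0,0,0.1,0,0,0,0.1,0,0,0,0.1,0]}}

```text
time: 7.67
ee_pos: [0.5593, 0.0665, 0.2635]
eef_rot: [0.606, 0.796, 0.0, 0.0]
ft_force: [1.7, -0.4, 1.4]
width: 0.0005
grip_force: 1.0
```

```bash
python3 g.py
```

```text
t 7.6667 pos [0.5593 0.0665 0.2635] yaw_y 15.5 F [ 1.66 -0.43  1.44] w 0.0005127386734863783
```

Request:
{"api": "arm_command", "payload": {"moves": [0,0,0.1,0,0,0,0.1,0,0,0,0.1,0,0,0,0.1,0]}}

```text
time: 8.0
ee_pos: [0.5593, 0.0665, 0.2595]
eef_rot: [0.606, 0.796, 0.0, 0.0]
ft_force: [1.7, -0.6, 1.8]
width: 0.0005
grip_force: 1.0
```

```bash
python3 - <<'E'
from h import *
from bench import r
S=r.camera_info("scene");im=r.camera("scene")[:,:,::-1]
x0,y0,x1,y1=255,225,345,345;f=6
c=lambda im:cv2.resize(im[y0:y1,x0:x1],None,fx=f,fy=f,interpolation=cv2.INTER_CUBIC)
a=c(cv2.imread("pics/scene0.png"));b=a.copy()
th=np.linspace(0,6.28,100)
# barrel on rod axis?; overlay barrel top edge (z=.082,r=.034) and rims
for z,rr,col in((.082,.034,(255,0,0)),(.088,.024,(0,255,0)),(.102,.024,(0,0,255)),(.1175,.025,(0,255,255))):
    P=[proj(S,[.559+rr*np.cos(t),.066+rr*np.sin(t),z]) for t in th]
    cv2.polylines(b,[((np.array(P)-[x0,y0]+.5)*f).astype(int)],True,col,1)
o=np.hstack([a,b])[:,:1080];cv2.imwrite("pics/rim.png",cv2.resize(o,None,fx=.74,fy=.74,interpolation=cv2.INTER_AREA))
E
python3 g.py
```

```text
t 8.05 pos [0.5591 0.0666 0.2592] yaw_y 15.5 F [ 1.6  -0.38  0.36] w 0.000319055445962018
```

View pics/rim.png

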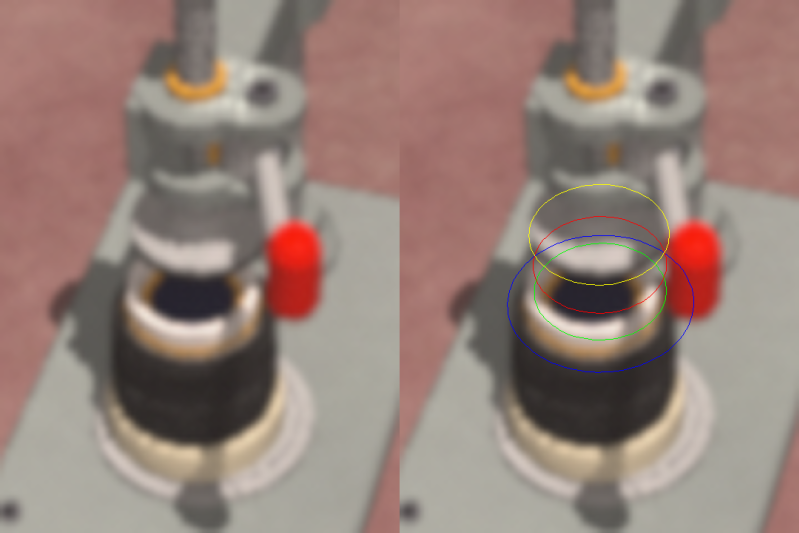

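Request:
{"api": "arm_command", "payload": {"moves": [0,0,0.05,0,0,0,0.05,0,0,0,0.05,0,0,0,0.05,0,0,0,0.05,0,0,0,0.05,0]}}

```text
time: 8.55
ee_pos: [0.5591, 0.0666, 0.2565]
eef_rot: [0.606, 0.796, -0.0, -0.0]
ft_force: [-0.2, -0.8, 2.0]
width: 0.0005
grip_force: 1.0
```

Request:
{"api": "arm_command", "payload": {"moves": [0,0,0.03,0,0,0,0.03,0,0,0,0.03,0,0,0,0,0]}}

```text
time: 8.88
ee_pos: [0.5591, 0.0666, 0.2555]
eef_rot: [0.606, 0.796, -0.0, -0.0]
ft_force: [-0.7, 0.2, 1.3]
width: 0.0006
grip_force: 0.6
```

Request:
{"api": "arm_command", "payload": {"moves": [0,0,0.02,0,0,0,0.02,0,0,0,0.02,0,0,0,0.02,0]}}

```text
time: 9.22
ee_pos: [0.5591, 0.0666, 0.2548]
eef_rot: [0.606, 0.796, -0.0, -0.0]
ft_force: [-1.2, -0.4, 2.3]
width: 0.0005
grip_force: 1.0
```

Request:
{"api": "arm_command", "payload": {"moves": [0,0,0.02,0,0,0,0.02,0,0,0,0.02,0,0,0,0.02,0]}}

```text
time: 9.55
ee_pos: [0.5591, 0.0666, 0.254]
eef_rot: [0.605, 0.796, -0.0, -0.0]
ft_force: [-1.6, 0.3, 1.7]
width: 0.0007
grip_force: 1.0
```

Request:
{"api": "arm_command", "payload": {"moves": [0,0,0.02,0,0,0,0.02,0,0,0,0.02,0,0,0,0.02,0]}}

```text
time: 9.88
ee_pos: [0.5592, 0.0666, 0.2532]
eef_rot: [0.605, 0.796, -0.0, -0.0]
ft_force: [-1.4, -0.1, 1.6]
width: 0.0007
grip_force: 1.0
```

Request:
{"api": "arm_command", "payload": {"moves": [0,0,0.02,0,0,0,0.02,0,0,0,0.02,0,0,0,0.02,0]}}

```text
time: 10.22
ee_pos: [0.5592, 0.0666, 0.2524]
eef_rot: [0.605, 0.796, 0.0, -0.0]
ft_force: [-1.5, 0.8, 2.7]
width: 0.0006
grip_force: 1.0
```

Request:
{"api": "arm_command", "payload": {"moves": [0,0,0.02,0,0,0,0.02,0,0,0,0.02,0,0,0,0.02,0]}}

```text
time: 10.55
ee_pos: [0.5592, 0.0665, 0.2516]
eef_rot: [0.606, 0.796, 0.0, -0.0]
ft_force: [-2.0, -0.6, 1.7]
width: 0.0005
grip_force: 1.0
```

Request:
{"api": "arm_command", "payload": {"moves": [0,0,0.02,0,0,0,0.02,0,0,0,0.02,0,0,0,0.02,0]}}

```text
time: 10.88
ee_pos: [0.5592, 0.0666, 0.2508]
eef_rot: [0.605, 0.796, 0.0, -0.0]
ft_force: [-1.3, 1.5, 2.4]
width: 0.0003
grip_force: 1.1
```

Request:
{"api": "arm_command", "payload": {"moves": [0,0,0.02,0,0,0,0.02,0,0,0,0.02,0,0,0,0.02,0]}}

```text
time: 11.22
ee_pos: [0.5593, 0.0665, 0.2501]
eef_rot: [0.606, 0.796, 0.0, 0.0]
ft_force: [-1.4, 1.5, 1.7]
width: 0.0004
grip_force: 1.1
```

Request:
{"api": "arm_command", "payload": {"moves": [0,0,0.02,0,0,0,0.02,0,0,0,0.02,0,0,0,0.02,0]}}

```text
time: 11.55
ee_pos: [0.5593, 0.0666, 0.2492]
eef_rot: [0.606, 0.796, 0.0, 0.0]
ft_force: [-2.1, 0.0, 1.4]
width: 0.0005
grip_force: 1.1
```

Request:
{"api": "arm_command", "payload": {"moves": [0,0,0.02,0,0,0,0.02,0,0,0,0.02,0,0,0,0.02,0]}}

```text
time: 11.88
ee_pos: [0.5593, 0.0665, 0.2484]
eef_rot: [0.606, 0.796, 0.0, -0.0]
ft_force: [-1.0, -0.0, 2.8]
width: 0.0003
grip_force: 1.1
```

Request:
{"api": "arm_command", "payload": {"moves": [0,0,0.02,0,0,0,0.02,0,0,0,0.02,0,0,0,0.02,0]}}

```text
time: 12.22
ee_pos: [0.5593, 0.0665, 0.2481]
eef_rot: [0.606, 0.796, 0.0, 0.0]
ft_force: [-2.6, 0.1, 7.3]
width: 0.0006
grip_force: 3.7
```

Request:
{"api": "arm_command", "payload": {"moves": [0,0,0,0,0,0,0,0,0,0,0,0]}}

```text
time: 12.47
ee_pos: [0.5593, 0.0666, 0.2481]
eef_rot: [0.606, 0.796, 0.0, 0.0]
ft_force: [-3.0, 0.2, 6.0]
width: 0.0005
grip_force: 3.1
```

```bash
python3 g.py
```

```text
t 12.4667 pos [0.5593 0.0666 0.2481] yaw_y 15.5 F [-3.04  0.19  6.04] w 0.000547878224208104
```

Request:
{"api": "arm_command", "payload": {"moves": [0,0,0.02,0,0,0,0.02,0,0,0,0,0,0,0,0,0,0,0,0,0]}}

```text
time: 12.88
ee_pos: [0.5593, 0.0665, 0.248]
eef_rot: [0.606, 0.796, 0.0, 0.0]
ft_force: [-3.9, 0.6, 7.9]
width: 0.0007
grip_force: 4.3
```

Request:
{"api": "arm_command", "payload": {"moves": [0,0,-0.5,0,0,0,-2.5,0,0,0,-2.3,0,-3.6,0,0,0,-3.7,0,0,0,-3.6,0,0,0,0,0,0,0,0,0,0,0], "fingers": 45}}

```text
time: 13.55
ee_pos: [0.5884, -0.0413, 0.3001]
eef_rot: [0.607, 0.794, -0.0, 0.0]
ft_force: [0.5, 0.7, -0.5]
width: 0.0376
grip_force: 0.0
```

```bash
python3 g.py .589 -.0395 .186
python3 - <<'E'
from h import *
from bench import r
ci=r.camera_info("wrist");im=r.camera("wrist");a=red(im,(0,0,640,480));cv2.imwrite("pics/w4.png",im[:,:,::-1])
print(a,atz(ci,*a[:2],.205)); print(proj(ci,[.589,-.0395,.205]))
E
```

```text
t 13.55 pos [ 0.5884 -0.0413  0.3001] yaw_y 15.2 F [ 0.46  0.66 -0.45] w 0.03758846268975501
delta tool cm [ 0.17  0.11 11.41]
(np.float64(319.15384615384613), np.float64(220.4102564102564), 39) [ 0.58513188 -0.02847099  0.205     ]
(np.float64(320.3578069810805), np.float64(236.16497951417156))
```

Request:
{"api": "arm_command", "payload": {"moves": [0.17,0.1,3,0,0,0,3,0,0,0,3,0,0,0,2.4,0,0,0,0,0,0,0,0,0]}}

```text
time: 14.1
ee_pos: [0.5883, -0.0351, 0.1859]
eef_rot: [0.605, 0.796, -0.001, -0.001]
ft_force: [0.3, -0.2, 1.2]
width: 0.0392
grip_force: 0.0
```

Request:
{"api": "arm_command", "payload": {"moves": [0,0,0,0,0,0,0,0,0,0,0,0,0,0,0,0,0,0,0,0], "fingers": 26}}

```text
time: 14.52
ee_pos: [0.5891, -0.0366, 0.187]
eef_rot: [0.606, 0.796, 0.0, 0.0]
ft_force: [-0.2, -0.7, -0.2]
width: 0.0236
grip_force: 0.0
```

```bash
python3 g.py .589 -.0395 .186
python3 - <<'E'
from h import *
from bench import r
im=r.camera("wrist");cv2.imwrite("pics/w5.png",im[:,:,::-1])
E
```

```text
t 14.5167 pos [ 0.5891 -0.0366  0.187 ] yaw_y 15.5 F [-0.25 -0.65 -0.17] w 0.0236035339717397
delta tool cm [-0.28 -0.09  0.1 ]
```

View pics/w5.png

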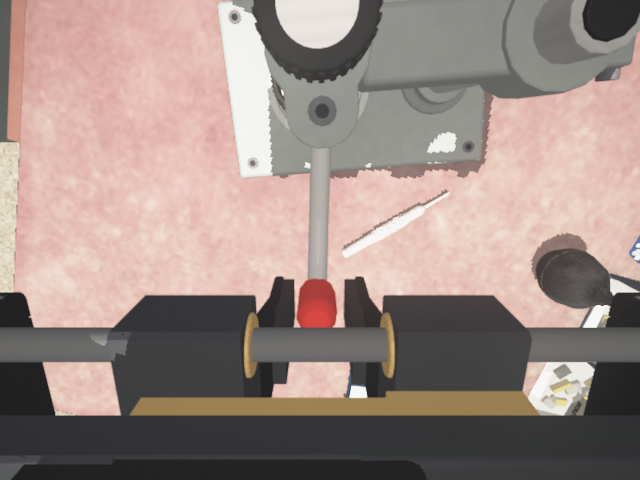

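Request:
{"api": "arm_command", "payload": {"moves": [-0.2,0,0,0,0.03,-0.74,0,5,0.03,-0.74,0,5,0.03,-0.74,0,5,0.03,-0.74,0,5,0.03,-0.74,0,5,0.03,-0.74,0,5,0.03,-0.74,0,5]}}

```text
time: 15.23
ee_pos: [0.5391, -0.0366, 0.1866]
eef_rot: [0.818, 0.575, 0.001, 0.001]
ft_force: [6.7, 1.5, -3.3]
width: 0.0228
grip_force: 2.9
```

Request:
{"api": "arm_command", "payload": {"moves": [0.03,-0.74,0,5,0.03,-0.74,0,5,0.03,-0.74,0,5,0.03,-0.74,0,5,0.03,-0.6,0,4,0,0,0,0]}}

```text
time: 15.73
ee_pos: [0.5084, -0.0188, 0.1866]
eef_rot: [0.92, 0.393, 0.001, 0.001]
ft_force: [2.3, -1.8, 0.3]
width: 0.0224
grip_force: 1.3
```

```bash
python3 g.py .503 -.0123 .186
```

```text
t 15.7333 pos [ 0.5084 -0.0188  0.1866] yaw_y -43.8 F [ 2.32 -1.76  0.29] w 0.022427248306130354
delta tool cm [ 0.1  -0.84  0.06]
```

Request:
{"api": "arm_command", "payload": {"moves": [0.08,-0.5,0,4,0.02,-0.3,0,2,0,-0.1,0,0,0,0,0,0]}}

```text
time: 16.07
ee_pos: [0.503, -0.0124, 0.1864]
eef_rot: [0.938, 0.346, 0.0, 0.001]
ft_force: [2.5, -4.7, -0.3]
width: 0.0225
grip_force: 2.2
```

Request:
{"api": "arm_command", "payload": {"moves": [0,-0.1,0,0,0,0,0,0]}}

```text
time: 16.23
ee_pos: [0.5024, -0.0117, 0.1864]
eef_rot: [0.938, 0.346, 0.0, 0.001]
ft_force: [3.3, -4.0, -1.3]
width: 0.0226
grip_force: 2.5
```

Request:
{"api": "arm_command", "payload": {"moves": [0,-0.1,0,0,0,-0.1,0,0,0,0,0,0]}}

```text
time: 16.48
ee_pos: [0.5011, -0.0102, 0.1864]
eef_rot: [0.938, 0.346, 0.0, 0.001]
ft_force: [2.8, -4.2, -1.3]
width: 0.0229
grip_force: 2.6
```

```bash
python3 g.py .503 -.0123 .186
```

```text
t 16.4833 pos [ 0.5011 -0.0102  0.1864] yaw_y -49.5 F [ 2.81 -4.16 -1.33] w 0.022883754223750257
delta tool cm [0.01 0.28 0.04]
```

Request:
{"api": "arm_command", "payload": {"moves": [0,-0.1,0,0,0,-0.1,0,0,0,0,0,0]}}

```text
time: 16.73
ee_pos: [0.4998, -0.0087, 0.1864]
eef_rot: [0.938, 0.346, 0.0, 0.001]
ft_force: [2.2, -4.3, -1.0]
width: 0.0227
grip_force: 2.7
```

Request:
{"api": "arm_command", "payload": {"moves": [0,-0.1,0,1,0,-0.1,0,1,0,0,0,0]}}

```text
time: 16.98
ee_pos: [0.4994, -0.0087, 0.1867]
eef_rot: [0.944, 0.329, 0.001, 0.002]
ft_force: [6.9, -9.9, -2.6]
width: 0.023
grip_force: 6.1
```

Request:
{"api": "arm_command", "payload": {"moves": [0,-0.1,0,1,0,-0.1,0,1,0,0,0,0]}}

```text
time: 17.23
ee_pos: [0.499, -0.0085, 0.187]
eef_rot: [0.95, 0.312, 0.002, 0.003]
ft_force: [9.8, -15.0, -3.4]
width: 0.0234
grip_force: 9.1
```

```bash
python3 g.py .503 -.0123 .186;python3 - <<'E'
from h import *
from bench import r
T=r.camera_info("top")
im=r.camera("wrist");cv2.imwrite("pics/w6.png",im[:,:,::-1])
E
```

```text
t 17.2333 pos [ 0.499  -0.0085  0.187 ] yaw_y -53.7 F [  9.76 -15.03  -3.35] w 0.023364427223313656
delta tool cm [0.09 0.54 0.1 ]
```

View pics/w6.png

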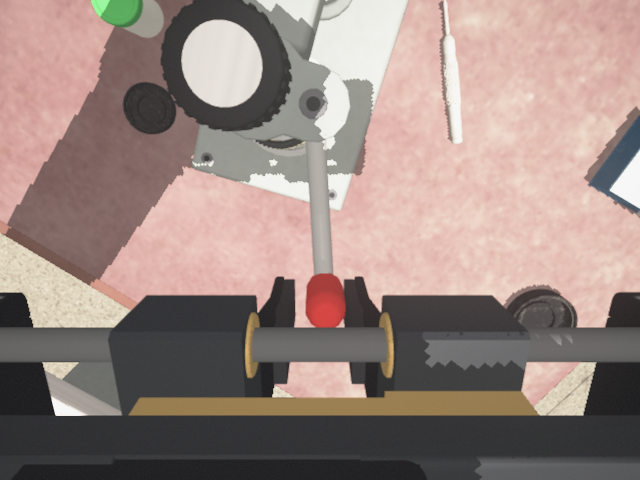

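Request:
{"api": "arm_command", "payload": {"moves": [0,0.3,0,0,0,0.1,0,0,0,0,0,0,0,0,0,0,0,0,0,0,0,0,0,0], "fingers": 80}}

```text
time: 17.78
ee_pos: [0.499, -0.0072, 0.1862]
eef_rot: [0.95, 0.313, -0.0, -0.0]
ft_force: [-0.0, -0.6, 0.2]
width: 0.0551
grip_force: 0.0
```

Request:
{"api": "arm_command", "payload": {"moves": [0,0,-3,0,0,0,-4,0,0,0,-4,0,0,0,-2,0,-4,0,0,0,-4,0,0,0,0,0,0,0,0,0,0,0]}}

```text
time: 18.45
ee_pos: [0.434, -0.0561, 0.3169]
eef_rot: [0.95, 0.312, 0.001, -0.001]
ft_force: [1.0, 1.3, 0.2]
width: 0.0695
grip_force: 0.0
```

```bash
python3 g.py;python3 - <<'E'
from h import *
from bench import r
im=r.camera("scene")
T=r.camera_info("top");S=r.camera_info("scene");b=red(im,(305,265,340,305));print(b,atz(S,*b[:2],.193))
a=cv2.imread("pics/scene0.png")[180:360,210:370];b=im[180:360,210:370,::-1]
cv2.imwrite("pics/fin.png",cv2.resize(np.hstack([a,b]),None,fx=2.5,fy=2.5,interpolation=2))
E
```

```text
t 18.45 pos [ 0.434  -0.0561  0.3169] yaw_y -53.6 F [1.03 1.32 0.23] w 0.06947020744130676
(np.float64(318.43169398907105), np.float64(286.05464480874315), 183) [ 0.50115387 -0.01029969  0.193     ]
```

View pics/fin.png

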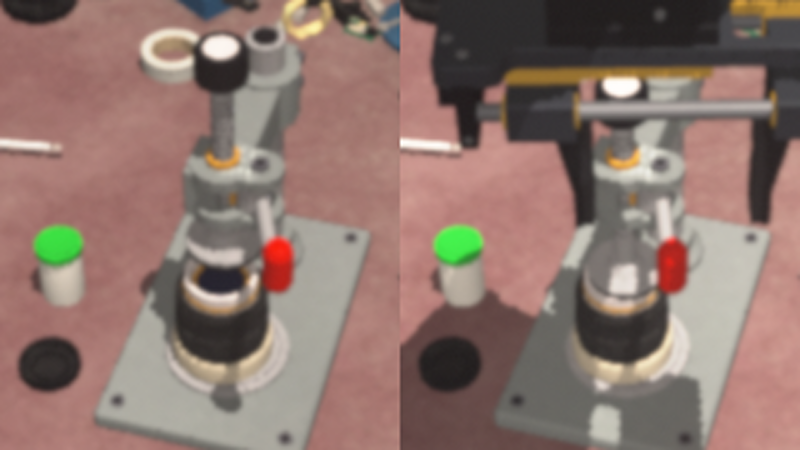

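The foot sits on the rim, the lever is past its starting angle and at its stop, and the barrel has not moved.

```bash
python3 -c "
from bench import r
print(r.close_job())"
```

```text
the job is handed in; nothing more can be done
None
```

The job is handed in at about 18.5 s of the 64 s: I opened the lever, brought the rod down to a first firm touch (about 8 N at the knob) and pushed the lever back to its locked stop. In the last picture the foot sits on the rim, the barrel and bystanders in view have not moved, and the arm is clear; the hand-in returned no verdict.

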